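# Start the pizza oven for a large pizza

## Task

Start the oven for a large pizza, only pressing with the closed fingertips: first press the raised far end of the rocker on the small switch box fully down, then press the largest of the three round keys on the control box fully down (it stays down), and last press the long start bar on the control box fully down and keep it pressed: the program finishes while still holding the bar down. Do not press the two smaller round keys, nor the keys or the bar out of turn, and leave everything else on the bench where it stands.

Things in the scene. Friction and masses are not known exactly. Their poses are not given: they have to be found in the camera images.
- switch_box: small fixed aluminium box, 110 x 80 mm, 46 mm high, with one black rocker on top; origin under its centre on the bench; its +x points away from the robot (turned up to 0.35 rad), z up. A black bezel 72 x 42 mm, 53 mm high, surrounds the rocker
- rocker_far (a point): press point on the top face of the rocker's far half (the +x end of the switch box), 19 mm from the pivot, mid-width; moves with the rocker: about 65 mm above the bench when off (raised), 57 mm when on. The rocker is 56 mm long (along the box's x) and 28 mm wide, in a shallow V, pivoted at its middle about the box's y
- rocker (a joint): rocker angle: 0 off (far end raised, near end down), 0.42 rad fully on (far end down against its stop). Needs about 2.5 N at the press point, stays where it is left
- control_box: larger fixed aluminium box, 150 mm (its x) x 220 mm (its y), grey top panel 55 mm above the bench; origin under its centre on the bench; x points away from the robot (turned up to 0.3 rad), y left, z up. The start bar lies at x = -42 mm; the three round keys stand in a row at x = +34 mm, y = -66, 0 and +66 mm, in an order that changes
- large_key_top (a point): LARGEST round black key cap, 40 mm across, in a low collar 50 mm across; point at the centre of the cap's top face. Cap tops stand 73 mm above the bench when up, 12 mm above their collars
- large_key (a joint): travel of the largest round key: 0 up, 0.007 m fully down. It goes straight down, resists with about 3 N (an end stop at 7 mm) and stays where it is left: it does not spring back
- medium_key_top (a point): middle-sized round black key cap, 29 mm across, in a low collar 39 mm across; point at the centre of the cap's top face. Cap tops stand 73 mm above the bench when up, 12 mm above their collars
- medium_key (a joint): travel of the middle-sized round key: 0 up, 0.007 m fully down. It goes straight down, resists with about 3 N (an end stop at 7 mm) and stays where it is left: it does not spring back
- small_key_top (a point): smallest round black key cap, 20 mm across, in a low collar 30 mm across; point at the centre of the cap's top face. Cap tops stand 73 mm above the bench when up, 12 mm above their collars
- small_key (a joint): travel of the smallest round key: 0 up, 0.007 m fully down. It goes straight down, resists with about 3 N (an end stop at 7 mm) and stays where it is left: it does not spring back
- start_bar_top (a point): centre of the top face of the long black start bar, 28 mm (box x) x 112 mm (box y), top 73 mm above the bench when up, in a bezel 61 mm high
- start_bar (a joint): travel of the start bar: 0 up, 0.008 m fully down (end stop). Spring: 1.6 N to start moving, 4.8 N fully down; it comes up again when released
- spice_jar_1: loose spice jar with a dark lid, 45 mm across, 105 mm high, between the two boxes; origin under its centre
- tin_2: loose low tin, 75 mm across, 58 mm high, at the back; origin under its centre
- salt_cellar: loose round wooden salt cellar, 85 mm across, 62 mm high, right of the control box; origin under its centre

How it is judged:
On the way, in this order (a step that is already met when the one before it is completed fails the run):
1. the rocker is pressed fully over to on (value of joint rocker above 0.36 rad), for 0.1 s.
2. the largest round key is pressed fully down (value of joint large_key above 0.0055 m), for 0.1 s.
3. the start bar is pressed fully down (value of joint start_bar above 0.006 m), for 0.2 s.
At the end, for the whole second after the job is handed in: The rocker is on (past 0.36 of 0.42 rad), the largest round key is down (past 5.5 of 7 mm), the two smaller keys are up (within 2 mm), and the fingers are holding the start bar down (past 6 of 8 mm, with more than 1 N) (value of joint rocker above 0.36 rad and value of joint large_key above 0.0055 m and value of joint each of medium_key, small_key below 0.002 m and value of joint start_bar above 0.006 m and contact force between the fingers and control_box above 1 N); the arm keeps its last pose, push and grip.
It fails at once if one of the two smaller round keys is pressed (value of joint any of medium_key, small_key above 0.002 m).
It fails at once if the largest key is pressed before the rocker is on (value of joint large_key above 0.003 m and value of joint rocker below 0.33 rad).
It fails at once if the start bar is pressed before the largest key is down (value of joint start_bar above 0.004 m and value of joint large_key below 0.0045 m).
It fails at once if a bystander is moved or lifted (more than 15 mm) (distance of any of spice_jar_1, tin_2, salt_cellar from where it was at the start of the episode above 0.015 m).
It also fails if it takes over 43 s, if anything falls off the work surface, if the arm or the gripper's body presses on something with over 40 N, if the wrist force passes 120 N, or if a joint passes its speed limit or range.

## Robot

A 6-joint arm with a two-finger parallel gripper is mounted at the origin on the work surface; the furniture and walls round the work are solid. World frame = base frame: x ahead of the robot, y to its left, z up, the work surface at z = 0. Lengths are in m, angles in rad, forces in N, time in s.
With the tool pointing down it reaches from about 0.225 to 0.875 m from the base axis. Payload 3.4 kg.
Tool frame: the origin (TCP) lies on the centre line of the jaws, within the pads' length; the fingertips stand 22 mm ahead of it and the grasp point (between the pads) lies 3 mm ahead of it; z points along the fingers, y is the line along which they close (so a half turn about z gives the same grasp; the last joint's range is limited). The gripper opens to 85 mm and grips with 20 to 120 N. Pads are 22 mm wide; open, the fingers measure 114 mm over their backs; the gripper's body (76 mm by 85 mm) begins 54 mm behind the grasp point. The pads swing forward as they close: fully open they stand 13 mm farther back than shut.
Start: joints at [-1.453, 0.276, 1.505, -0, 1.361, -0.121], TCP at [0.136, -0.559, 0.253] pointing down, gripper open.
Joint ranges: [-2.89, 2.89], [-0.75, 2.08], [0.22, 2.7], [-1.18, 4.32], [0.11, 2.71], [-2.7, 2.7]. Speed limits (rad/s): [2.57, 2.57, 3.14, 3.14, 3.14, 3.14].

## Interface

Orientations are given as a unit quaternion [w, x, y, z].
In Python, from rig import readout, optics, ticket gives the robot as it stands. The module is installed in compiled form; this text tells all that it offers.
- The arm moves only by the tool step_hand, called after "Call:" by a JSON object that holds its "method" and its "body", one argument or row to a line. Schema: {"type":"object","properties":{"steps":{"type":"array","items":{"type":"object","properties":{"sx":{"type":"number"},"sy":{"type":"number"},"sz":{"type":"number"},"spin":{"type":"number"}},"additionalProperties":false},"minItems":1,"maxItems":5},"aperture":{"type":"number"},"squeeze":{"type":"number"},"only":{"type":"string"},"quiet":{"type":"boolean"},"lines":{"type":"string"}},"required":["steps"],"additionalProperties":false}. steps is a list of rows, 1 to 5 of them, each an object with the fields sx, sy, sz (the shift in normalised numbers (1 is 60 cm)), spin (a turn about the tool's z in a scale on which 1.0 is 2 pi rad); a field left out counts as zero; each row shifts and turns the commanded pose from where the row before left it, along the tool's axes as they then stand; what a row does not reach is not made up. A row lasts 1/12 s, in which the tool goes at most 0.0417 m and 0.125 rad, less where a joint would pass 70% of its speed; a pose out of reach is approached as far as the arm can. aperture is the finger opening in m, set as the call begins (left out keeps the last). The fingers move at their own pace and stop on an object; squeeze is the grip in N (left out, the last holds). Time passes only in rows, so rows that do not move let the fingers close. The tool returns the time, the measured TCP pose, the force, the opening and the grip force at its end. only (a regular expression) keeps the lines of the reply that match it, lines (a string "A,B") keeps lines A to B, and quiet returns only ok. No shift or turn number may pass 1 either way. Input that does not fit is refused with a message, and nothing moves.
- readout.get_state(): the state, without advancing time (a new reading comes with each control period).
- optics.get_image(name): name is "scene" or "top" or "wrist"; returns a dict with "img" (480x640x3 uint8, red, green, blue), "camera_matrix" (3x3 intrinsics, pixels), "T" (4x4, takes a point from camera to world coordinates); the wrist camera has in their place "hand_eye" (4x4, takes a point from camera to tool coordinates, whose origin is the TCP and whose axes are the flange's). Camera axes: x right, y down, z forward; pixel columns grow to the right and rows downward; lengths in m; the calibration is good to about 2 mm. A picture is of the moment at which its call begins: read the wrist's pose just before it. There is no depth.
- ticket.sign_off(): hands the job in; it is judged then, once.
The state is a dict: "clock": time; "qpos": joint angles; "qd": joint speeds; "effort": joint torques, N m; "position": TCP position; "ee_rot": TCP orientation; "contact_force": force on the tool from outside, world axes, zero at the start; "moment": the same for the moment, N m; "width": finger opening in m; "gripper_force": force on a finger pad.
Only numpy, scipy, OpenCV 4.12 (cv2) and the standard library are available. Lean on these libraries where they do the work, as an engineer would, in place of code of your own. Each camera call takes 0.05 s, during which the arm holds its last target. There are 200 camera calls.

## Working session

There is one attempt and no reset: what is moved stays moved. The work goes in short steps, Python scripts to look and compute and a tool call to move; the robot and the scene stay as the last step left them, time stands still between calls to the robot, and variables do not carry over. Pictures are saved under pics/ and viewed, at most 10 in all, crops included, and the job is handed in when it is done.

```bash
mkdir -p pics
```

Run:
```python
from rig import readout, optics
import cv2,numpy as np,pickle
s=readout.get_state();print(s)
for n in("scene","top"):
    d=optics.get_image(n);cv2.imwrite(f"pics/{n}0.png",d["img"][:,:,::-1]);pickle.dump(d,open(n+".pkl","wb"));print(n,d["camera_matrix"],d["T"])
```

```text
{'clock': 0.0, 'qpos': array([-1.45298405e+00,  2.76616946e-01,  1.50614328e+00,  6.67897720e-06,
        1.36073031e+00, -1.21004043e-01]), 'qd': array([-9.56766682e-04, -2.72590894e-03,  2.10695323e-03,  3.18003814e-04,
       -6.90689118e-04,  7.45496067e-06]), 'effort': array([ 1.26322135e-03, -4.16766822e+01, -2.45801550e+01, -5.67819984e-05,
        1.11812650e-02,  4.44069315e-06]), 'position': array([ 0.13595317, -0.55818075,  0.25242314]), 'ee_rot': array([-9.48935141e-04,  9.92878949e-01,  1.19123854e-01,  4.77981015e-06]), 'contact_force': array([-0.48171082,  0.1435224 , -0.10429595]), 'moment': array([0.05466642, 0.00254598, 0.00810298]), 'gripper_force': 0.0, 'width': 0.08544739706195471}
scene [[434.19198543   0.         316.26225956]
 [  0.         434.19198543 237.45855043]
 [  0.           0.           1.        ]] [[-0.748723   -0.43304213  0.50188483  0.02106368]
 [-0.66285865  0.48261167 -0.57245471  0.58548402]
 [ 0.00568153 -0.7612887  -0.64838818  0.77269115]
 [ 0.          0.          0.          1.        ]]
top [[553.81343748   0.         320.57499278]
 [  0.         553.81343748 240.90297944]
 [  0.           0.           1.        ]] [[ 0.00837498 -0.98673861  0.16210115  0.37764461]
 [-0.99995053 -0.00739399  0.00665405 -0.02743322]
 [-0.00536723 -0.16214886 -0.98675171  1.13039102]
 [ 0.          0.          0.          1.        ]]
```

View pics/top0.png

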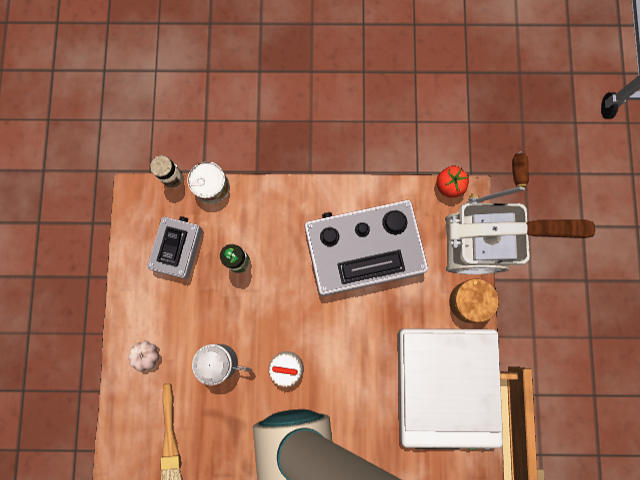

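View pics/scene0.png

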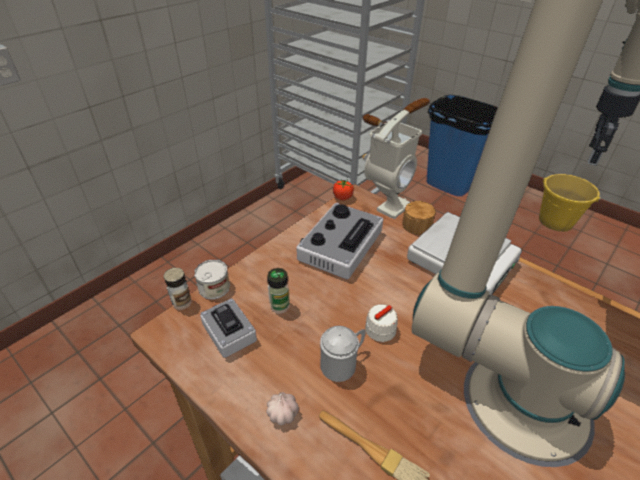

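The top view shows the switch box at about (175,248) and the control box at (366,247). The large key is at (395,222), the medium at (330,237), the small at (362,229) and the bar at (372,266). I'll enlarge both boxes.

Run:
```python
import cv2,numpy as np
a=cv2.imread("pics/top0.png")
c1=cv2.resize(a[205:290,135:215],None,fx=5,fy=5,interpolation=cv2.INTER_CUBIC)   # 400x425
c2=cv2.resize(a[195:305,300:433],None,fx=5,fy=5,interpolation=cv2.INTER_CUBIC) #665x550
cv2.imwrite("pics/c1.png",c1);cv2.imwrite("pics/c2.png",c2)
```

```text
(no output)
```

View pics/c1.png

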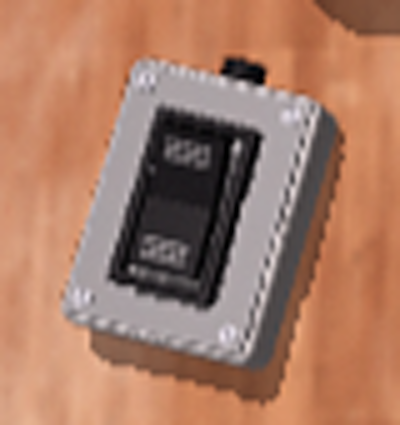

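View pics/c2.png

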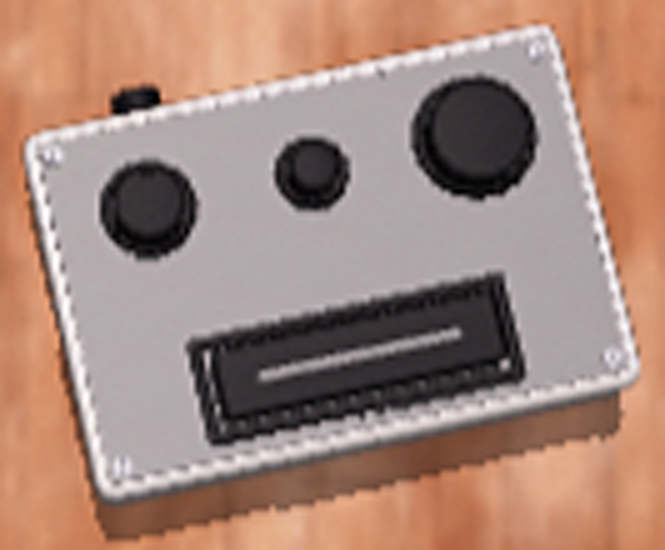

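Crop 1 has box screws at (145,77), (290,115), (230,335) and (80,297), and the rocker's far label at (187,150). Crop 2 has cap centres large (483,130), small (317,168) and medium (149,206), with the bar stripe running from (260,376) to (461,332).

Create h.py:
```python
import numpy as np,pickle
from rig import readout
from scipy.spatial.transform import Rotation as R
def px(d,u,v,z):
    T=d["T"];r=T[:3,:3]@np.linalg.solve(d["camera_matrix"],[u,v,1]);c=T[:3,3]
    return c+r*(z-c[2])/r[2]
def go(p,yaw=None):
    s=readout.get_state();q=s["ee_rot"];r=R.from_quat([q[1],q[2],q[3],q[0]])
    print("t",s["clock"],"pos",s["position"].round(4),"ytool",r.as_matrix()[:,1].round(3),"z",r.as_matrix()[:,2].round(3),"q6",s["qpos"].round(2),"F",s["contact_force"].round(2),"w",s["width"])
    print("tool delta",r.inv().apply(np.array(p)-s["position"]).round(4))
```

Run:
```python
from h import *
d=pickle.load(open("top.pkl","rb"))
A=lambda x,y,z:px(d,135+(x+.5)/5-.5,205+(y+.5)/5-.5,z)
B=lambda x,y,z:px(d,300+(x+.5)/5-.5,195+(y+.5)/5-.5,z)
S=np.array([A(*p,.046) for p in[(145,77),(290,115),(230,335),(80,297)]]);c=S.mean(0)
ax=(S[0]+S[1]-S[2]-S[3])[:2];yaw=np.arctan2(ax[1],ax[0]);print("sw",c,yaw,np.linalg.norm(S[0]-S[1]),np.linalg.norm(S[0]-S[3]))
print("rocker far pred",c[:2]+.019*np.array([np.cos(yaw),np.sin(yaw)]),"px far label",A(187,150,.063),"near",A(163,248,.055))
K=[B(*p,.073) for p in[(483,130),(317,168),(149,206)]];print("L,S,M",K,np.linalg.norm(K[0]-K[1]),np.linalg.norm(K[2]-K[1]))
ay=(K[2]-K[0])[:2];y2=np.arctan2(-ay[0],ay[1]);print("yaw",y2)
C=np.mean([B(*p,.055) for p in[(30,140),(545,28),(635,378),(105,495)]],0);print("C",C)
x=np.array([np.cos(y2),np.sin(y2)]);yy=np.array([-x[1],x[0]])
print("bar pred",C[:2]-.042*x,"seen",B(360,354,.073),"large pred",C[:2]+.034*x-.066*yy)
for n,p in[("jar",(236,249,.105)),("tin",(207,180,.058)),("salt",(476,300,.062))]:print(n,px(d,*p))
go([.5,.3,.15])
```

```text
sw [0.54402251 0.27488734 0.046     ] -0.22489414644353056 0.06066855425674687 0.09115363207989131
rocker far pred [0.56254405 0.27065028] px far label [0.56332866 0.27103533 0.063     ] near [0.52559887 0.28067973 0.055     ]
L,S,M [array([ 0.59247411, -0.16707136,  0.073     ]), array([ 0.57695927, -0.10245777,  0.073     ]), array([ 0.56149861, -0.03731882,  0.073     ])] 0.06645018007401113 0.06694860594640337
yaw 0.23434144743964783
C [ 0.54433299 -0.10832717  0.055     ]
bar pred [ 0.50348096 -0.11807967] seen [ 0.50442072 -0.11866911  0.073     ] large pred [ 0.59272905 -0.16462833]
jar [0.52953401 0.13779533 0.105     ]
tin [0.67559387 0.20806599 0.058     ]
salt [ 0.44049833 -0.31936751  0.062     ]
t 0.1 pos [ 0.1359 -0.5582  0.2525] ytool [ 0.237 -0.972 -0.002] z [-0.     0.002 -1.   ] q6 [-1.45  0.28  1.51 -0.    1.36 -0.12] F [ 0.38 -0.67 -0.14] w 0.08500344321736357
tool delta [ 0.5567 -0.7476  0.1039]
```

Both boxes check out: the key spacing is 66 mm and each predicted point agrees with its measured one to within about 2.5 mm. I'll close the fingers and fly to the rocker at height.

The rows are not in the units I measure in: shifts go in shares of 60 cm and turns go in shares of 2 pi rad. I convert before sending: -0.029 m is -0.0483, 0.025 m is 0.0417.

Call:
{"method": "step_hand", "body": {
  "steps": [
    {"sx":0.0417, "sy":-0.0483},
    {"sx":0.0417, "sy":-0.0483},
    {"sx":0.0417, "sy":-0.0483},
    {"sx":0.0417, "sy":-0.0483},
    {"sx":0.0417, "sy":-0.0483}
  ],
  "aperture": 0,
  "squeeze": 30
}}

```text
clock: 0.52
position: [0.2234, -0.3863, 0.2528]
ee_rot: [-0.001, 0.993, 0.119, -0.0]
contact_force: [0.7, -0.6, 0.3]
width: 0.0256
gripper_force: 0.0
```

Call:
{"method": "step_hand", "body": {
  "steps": [
    {"sx":0.0417, "sy":-0.0483},
    {"sx":0.0417, "sy":-0.0483},
    {"sx":0.0417, "sy":-0.0483},
    {"sx":0.0417, "sy":-0.0483},
    {"sx":0.0417, "sy":-0.0483}
  ]
}}

```text
clock: 0.93
position: [0.3105, -0.2159, 0.2532]
ee_rot: [-0.0, 0.993, 0.119, 0.0]
contact_force: [1.1, -0.0, 0.3]
width: 0.0
gripper_force: 0.0
```

Call:
{"method": "step_hand", "body": {
  "steps": [
    {"sx":0.0417, "sy":-0.0483},
    {"sx":0.0417, "sy":-0.0483},
    {"sx":0.0417, "sy":-0.0483},
    {"sx":0.0417, "sy":-0.0483},
    {"sx":0.0417, "sy":-0.0483}
  ]
}}

```text
clock: 1.35
position: [0.3976, -0.0454, 0.2532]
ee_rot: [0.0, 0.993, 0.119, 0.0]
contact_force: [0.3, -1.0, 0.3]
width: 0.0
gripper_force: 0.0
```

Call:
{"method": "step_hand", "body": {
  "steps": [
    {"sx":0.0417, "sy":-0.0483},
    {"sx":0.0417, "sy":-0.0483},
    {"sx":0.0417, "sy":-0.0483},
    {"sx":0.0417, "sy":-0.0483},
    {"sx":0.0417, "sy":-0.0483}
  ]
}}

```text
clock: 1.77
position: [0.4848, 0.1251, 0.253]
ee_rot: [0.0, 0.993, 0.119, -0.0]
contact_force: [1.2, -0.6, 0.1]
width: 0.0002
gripper_force: 0.0
```

Call:
{"method": "step_hand", "body": {
  "steps": [
    {"spin":0.0183},
    {"spin":0.0183},
    {"spin":0.0183},
    {"spin":0.0183},
    {}
  ]
}}

```text
clock: 2.18
position: [0.4843, 0.1233, 0.2527]
ee_rot: [0.0, 0.994, -0.111, -0.001]
contact_force: [0.0, 0.5, 0.2]
width: 0.0003
gripper_force: 0.0
```

```bash
python3 -c "from h import *;go([.565,.2705,.12])"
```

```text
t 2.1833 pos [0.4843 0.1233 0.2527] ytool [-0.221 -0.975  0.   ] z [-0.001 -0.    -1.   ] q6 [ 0.11  0.16  1.66 -0.    1.32  1.9 ] F [0.04 0.55 0.24] w 0.00034171235787891713
tool delta [ 0.0463 -0.1614  0.1326]
```

Converted, -0.033 m is -0.055, -0.032 m is -0.0533.

Call:
{"method": "step_hand", "body": {
  "steps": [
    {"sx":0.015, "sy":-0.0533, "sz":0.0167},
    {"sx":0.015, "sy":-0.0533, "sz":0.0167},
    {"sx":0.015, "sy":-0.0533, "sz":0.025},
    {"sx":0.015, "sy":-0.0533, "sz":0.025},
    {"sx":0.0167, "sy":-0.055, "sz":0.0167}
  ]
}}

```text
clock: 2.6
position: [0.5645, 0.2709, 0.1915]
ee_rot: [0.001, 0.994, -0.109, -0.001]
contact_force: [0.3, -0.7, -0.2]
width: 0.0001
gripper_force: 0.0
```

Call:
{"method": "step_hand", "body": {
  "steps": [
    {"sz":0.05},
    {"sz":0.05},
    {"sz":0.02},
    {},
    {}
  ]
}}

```text
clock: 3.02
position: [0.5645, 0.2699, 0.1205]
ee_rot: [0.0, 0.994, -0.11, -0.001]
contact_force: [0.8, 0.5, 0.8]
width: 0.0
gripper_force: 0.0
```

Run:
```python
from h import *
from rig import optics
import cv2
go([.564,.2705,.079])
d=optics.get_image("top");a=d["img"][:,:,::-1][190:300,110:260];cv2.imwrite("pics/r1.png",cv2.resize(a,None,fx=5,fy=5,interpolation=cv2.INTER_CUBIC))
```

```text
t 3.0167 pos [0.5645 0.2699 0.1205] ytool [-0.218 -0.976  0.001] z [-0.002 -0.001 -1.   ] q6 [ 0.33  0.45  1.58 -0.    1.11  2.13] F [0.85 0.49 0.78] w 1.8383110170196604e-05
tool delta [-0.0006 -0.0006  0.0415]
```

View pics/r1.png

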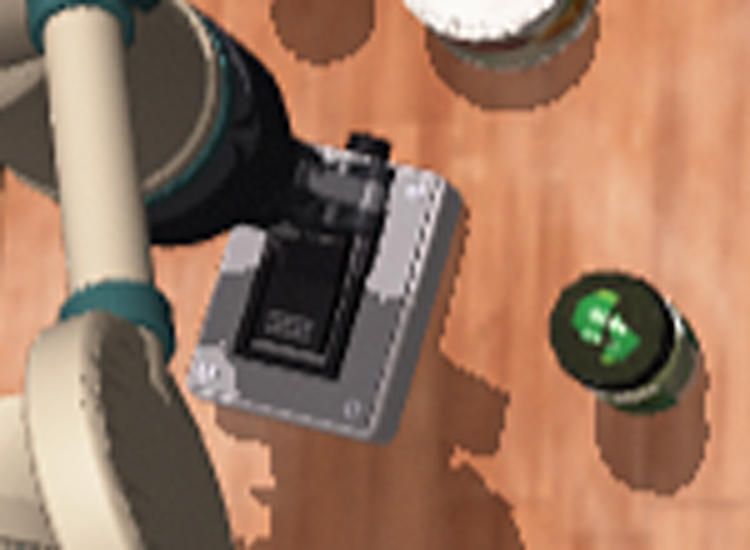

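The fingers are above the far half of the rocker, at about (340,190) in the crop, and the jar is clear at (610,330). I'll press down in small steps.

Converted, 0.01 m is 0.0167, 0.008 m is 0.0133.

Call:
{"method": "step_hand", "body": {
  "steps": [
    {"sz":0.0167},
    {"sz":0.0167},
    {"sz":0.0133},
    {"sz":0.0067},
    {"sz":0.005}
  ]
}}

```text
clock: 3.48
position: [0.5649, 0.2696, 0.0858]
ee_rot: [0.0, 0.994, -0.11, 0.0]
contact_force: [0.4, -0.7, 2.1]
width: 0.0
gripper_force: 1.2
```

Call:
{"method": "step_hand", "body": {
  "steps": [
    {"sz":0.0033},
    {"sz":0.0033},
    {"sz":0.0033},
    {}
  ]
}}

```text
clock: 3.82
position: [0.5651, 0.2702, 0.0802]
ee_rot: [-0.0, 0.994, -0.11, 0.0]
contact_force: [0.1, -0.4, 1.5]
width: -0.0002
gripper_force: 0.1
```

```bash
python3 -c "from h import *;go([.564,.2705,.079])"
```

```text
t 3.8167 pos [0.5651 0.2702 0.0802] ytool [-0.22  -0.976 -0.   ] z [ 0.  0. -1.] q6 [0.33 0.49 1.63 0.   1.02 2.13] F [ 0.13 -0.42  1.5 ] w -0.00019285289930140751
tool delta [-0.0011 -0.0001  0.0012]
```

Converted, 0.002 m is 0.0033.

Call:
{"method": "step_hand", "body": {
  "steps": [
    {"sz":0.0033},
    {"sz":0.0033},
    {}
  ]
}}

```text
clock: 4.07
position: [0.565, 0.2703, 0.0787]
ee_rot: [-0.0, 0.994, -0.11, 0.001]
contact_force: [-3.3, -1.8, 14.3]
width: 0.0002
gripper_force: 6.8
```

Call:
{"method": "step_hand", "body": {
  "steps": [
    {"sz":0.0033},
    {"sz":0.0017},
    {},
    {}
  ]
}}

```text
clock: 4.4
position: [0.5651, 0.2703, 0.0784]
ee_rot: [-0.001, 0.994, -0.11, 0.001]
contact_force: [-6.1, -3.7, 28.0]
width: -0.0
gripper_force: 13.6
```

Hard stop reached: the tip is at about 56 mm and the force has risen to 28 N. Next I lift, turn back and travel towards the large key.

Converted, -0.04 m is -0.0667, -0.03 m is -0.05.

Call:
{"method": "step_hand", "body": {
  "steps": [
    {"sz":-0.0167},
    {"sz":-0.05},
    {"sz":-0.0667},
    {"sz":-0.0667},
    {}
  ]
}}

```text
clock: 4.82
position: [0.5688, 0.2722, 0.2018]
ee_rot: [-0.004, 0.994, -0.11, 0.007]
contact_force: [2.2, -0.0, -0.2]
width: -0.0005
gripper_force: 0.0
```

Call:
{"method": "step_hand", "body": {
  "steps": [
    {"sy":0.0333, "spin":-0.0183},
    {"sy":0.05, "spin":-0.0183},
    {"sy":0.05, "spin":-0.0183},
    {"sy":0.05, "spin":-0.0183},
    {}
  ]
}}

```text
clock: 5.23
position: [0.5612, 0.1567, 0.1928]
ee_rot: [0.001, 0.993, 0.119, -0.0]
contact_force: [-0.1, 0.7, 0.4]
width: 0.0002
gripper_force: 0.0
```

Run:
```python
from h import *
from rig import optics
import cv2
go([.5925,-.166,.12])
d=optics.get_image("top");a=d["img"][:,:,::-1][205:290,135:215];cv2.imwrite("pics/r2.png",cv2.resize(a,None,fx=5,fy=5,interpolation=cv2.INTER_CUBIC))
```

```text
t 5.2333 pos [0.5612 0.1567 0.1928] ytool [ 0.237 -0.972  0.003] z [-0.001 -0.003 -1.   ] q6 [ 0.15  0.33  1.58 -0.    1.23  1.49] F [-0.06  0.75  0.38] w 0.0001780303149549929
tool delta [-0.046   0.3207  0.0738]
```

View pics/r2.png

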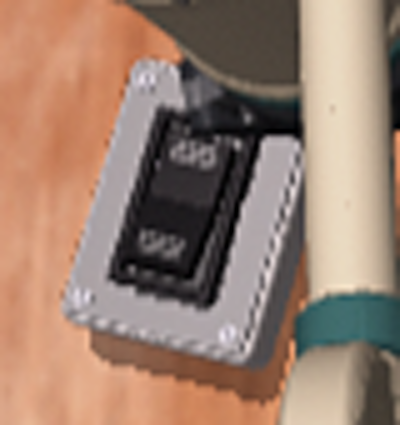

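The rocker is over: the shading of its halves has swapped, and the far label is now lower at (192,153). On to the large key.

Converted, 0.036 m is 0.06, -0.005 m is -0.0083.

Call:
{"method": "step_hand", "body": {
  "steps": [
    {"sx":-0.0083, "sy":0.06},
    {"sx":-0.0083, "sy":0.06},
    {"sx":-0.0083, "sy":0.06},
    {"sx":-0.0083, "sy":0.06},
    {"sx":-0.0083, "sy":0.06}
  ]
}}

```text
clock: 5.7
position: [0.5797, -0.0199, 0.1929]
ee_rot: [-0.001, 0.993, 0.119, 0.0]
contact_force: [1.0, 0.3, 0.2]
width: 0.0003
gripper_force: 0.0
```

Call:
{"method": "step_hand", "body": {
  "steps": [
    {"sx":-0.0083, "sy":0.06},
    {"sx":-0.0083, "sy":0.06},
    {"sx":-0.0083, "sy":0.06},
    {"sx":-0.01, "sy":0.055},
    {}
  ]
}}

```text
clock: 6.12
position: [0.5938, -0.167, 0.1927]
ee_rot: [0.002, 0.993, 0.116, 0.0]
contact_force: [0.4, -0.0, -0.1]
width: -0.0002
gripper_force: 0.0
```

Call:
{"method": "step_hand", "body": {
  "steps": [
    {"sz":0.05},
    {"sz":0.05},
    {"sz":0.0217},
    {},
    {}
  ]
}}

```text
clock: 6.53
position: [0.5925, -0.1604, 0.1195]
ee_rot: [-0.001, 0.993, 0.119, -0.001]
contact_force: [-1.1, -0.9, 0.2]
width: -0.0002
gripper_force: 0.0
```

Run:
```python
from h import *
from rig import optics
import cv2
go([.5925,-.166,.088])
d=optics.get_image("top");a=d["img"][:,:,::-1][195:305,300:433];cv2.imwrite("pics/k1.png",cv2.resize(a,None,fx=5,fy=5,interpolation=cv2.INTER_CUBIC))
```

```text
t 6.5333 pos [ 0.5925 -0.1604  0.1195] ytool [ 0.237 -0.972 -0.002] z [-0.002  0.001 -1.   ] q6 [-0.38  0.43  1.61  0.    1.1   0.95] F [-1.08 -0.87  0.24] w -0.00016494167326791954
tool delta [-0.0013  0.0055  0.0314]
```

View pics/k1.png

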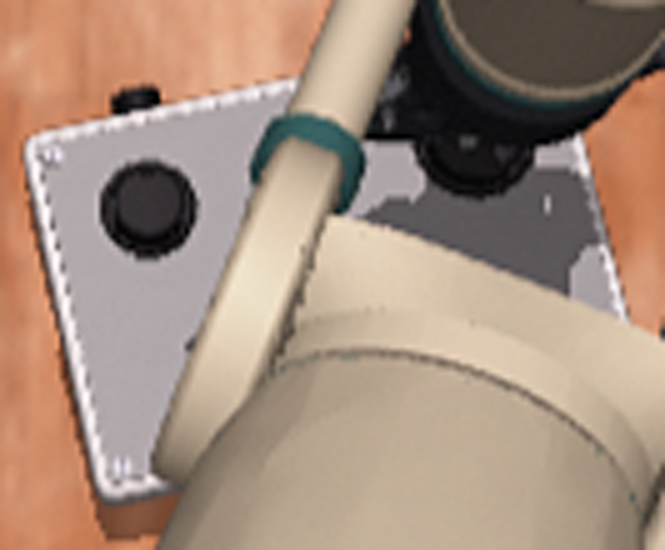

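The view is mostly hidden by the arm, but the medium key at (149,206) is untouched and the tips are over the large one at about (470,150). I'll correct 5.5 mm sideways and press.

Converted, 0.01 m is 0.0167, 0.006 m is 0.01.

Call:
{"method": "step_hand", "body": {
  "steps": [
    {"sx":-0.0017, "sy":0.01},
    {"sz":0.0167},
    {"sz":0.0167},
    {"sz":0.005},
    {}
  ]
}}

```text
clock: 7.0
position: [0.5919, -0.1675, 0.0959]
ee_rot: [-0.001, 0.993, 0.119, -0.001]
contact_force: [-0.5, -0.3, -0.8]
width: -0.0002
gripper_force: 0.0
```

Call:
{"method": "step_hand", "body": {
  "steps": [
    {"sz":0.005},
    {"sz":0.005},
    {"sz":0.005},
    {"sz":0.0033},
    {}
  ]
}}

```text
clock: 7.42
position: [0.5929, -0.1679, 0.088]
ee_rot: [0.0, 0.993, 0.119, 0.0]
contact_force: [-4.2, 0.8, 10.3]
width: -0.0001
gripper_force: 5.5
```

```bash
python3 -c "from h import *;go([.5925,-.166,.088])"
```

```text
t 7.4167 pos [ 0.5929 -0.1679  0.088 ] ytool [ 0.237 -0.972  0.001] z [ 0.001 -0.    -1.   ] q6 [-0.39  0.47  1.65 -0.    1.03  0.94] F [-4.16  0.82 10.32] w -0.00013182791299178224
tool delta [ 0.0001 -0.0019 -0.    ]
```

Converted, 0.002 m is 0.0033.

Call:
{"method": "step_hand", "body": {
  "steps": [
    {"sz":0.0033},
    {},
    {}
  ]
}}

```text
clock: 7.67
position: [0.5929, -0.1679, 0.0879]
ee_rot: [0.001, 0.993, 0.119, 0.001]
contact_force: [-6.1, 2.3, 19.9]
width: 0.0001
gripper_force: 10.1
```

Call:
{"method": "step_hand", "body": {
  "steps": [
    {"sz":-0.0167},
    {"sz":-0.0333},
    {"sz":-0.0333},
    {"sz":-0.0167},
    {}
  ]
}}

```text
clock: 8.08
position: [0.5948, -0.1686, 0.1469]
ee_rot: [0.001, 0.993, 0.119, 0.003]
contact_force: [0.1, 0.0, -0.2]
width: 0.0001
gripper_force: 0.0
```

```bash
python3 -c "from h import *;go([.504,-.1184,.12])"
```

```text
t 8.0833 pos [ 0.5948 -0.1686  0.1469] ytool [ 0.237 -0.972  0.004] z [ 0.006 -0.002 -1.   ] q6 [-0.39  0.41  1.58 -0.    1.15  0.94] F [ 0.11  0.   -0.16] w 8.437785646734019e-05
tool delta [-0.0764 -0.0703  0.0263]
```

Converted, -0.026 m is -0.0433, -0.024 m is -0.04.

Call:
{"method": "step_hand", "body": {
  "steps": [
    {"sx":-0.0433, "sy":-0.04},
    {"sx":-0.0433, "sy":-0.04},
    {"sx":-0.04, "sy":-0.0367},
    {},
    {}
  ]
}}

```text
clock: 8.5
position: [0.5004, -0.1167, 0.1433]
ee_rot: [-0.001, 0.993, 0.119, -0.001]
contact_force: [0.5, -0.1, 1.5]
width: -0.0003
gripper_force: 0.0
```

Run:
```python
from h import *
from rig import optics
import cv2
go([.504,-.1184,.087])
d=optics.get_image("scene");a=d["img"][:,:,::-1][190:290,280:400];cv2.imwrite("pics/b1.png",cv2.resize(a,None,fx=5,fy=5,interpolation=cv2.INTER_CUBIC))
```

```text
t 8.5 pos [ 0.5004 -0.1167  0.1433] ytool [ 0.237 -0.971 -0.001] z [-0.002  0.001 -1.   ] q6 [-0.36  0.27  1.8  -0.    1.07  0.97] F [ 0.49 -0.1   1.51] w -0.00025161637569870324
tool delta [0.0032 0.0026 0.0563]
```

View pics/b1.png

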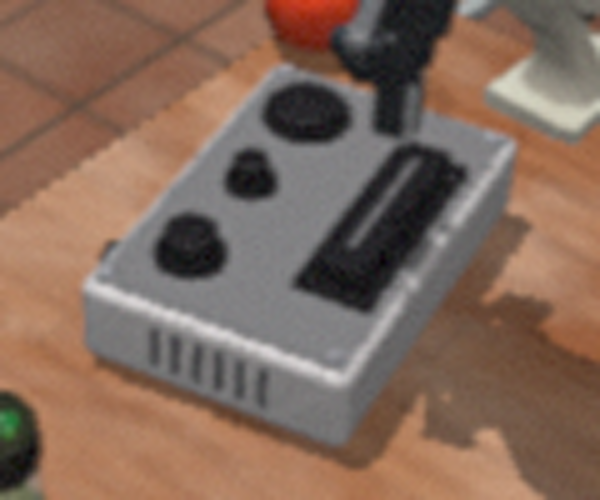

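The large key at (307,112) sits low in its collar, and the small (250,175) and medium (190,245) are still up. Now the bar.

Converted, 0.015 m is 0.025, 0.01 m is 0.0167.

Call:
{"method": "step_hand", "body": {
  "steps": [
    {"sx":0.005, "sy":0.0033, "sz":0.025},
    {"sz":0.025},
    {"sz":0.0167},
    {"sz":0.0083},
    {}
  ]
}}

```text
clock: 8.97
position: [0.5057, -0.1192, 0.0977]
ee_rot: [-0.001, 0.993, 0.119, -0.001]
contact_force: [-0.8, 0.3, 1.2]
width: -0.0001
gripper_force: 0.0
```

Call:
{"method": "step_hand", "body": {
  "steps": [
    {"sz":0.005},
    {"sz":0.005},
    {"sz":0.005},
    {"sz":0.005},
    {}
  ]
}}

```text
clock: 9.38
position: [0.5068, -0.1195, 0.0877]
ee_rot: [0.001, 0.993, 0.119, 0.001]
contact_force: [0.5, 0.1, 3.1]
width: 0.0002
gripper_force: 2.1
```

```bash
python3 -c "from h import *;go([.504,-.1184,.087])"
```

```text
t 9.3833 pos [ 0.5068 -0.1195  0.0877] ytool [ 0.237 -0.972  0.002] z [ 0.002 -0.001 -1.   ] q6 [-0.37  0.34  1.86 -0.    0.93  0.97] F [0.5  0.05 3.09] w 0.00015367768208131443
tool delta [-0.0025 -0.0017  0.0007]
```

Converted, 0.002 m is 0.0033.

Call:
{"method": "step_hand", "body": {
  "steps": [
    {"sz":0.0033},
    {"sz":0.0033},
    {},
    {},
    {}
  ]
}}

```text
clock: 9.8
position: [0.5068, -0.1195, 0.0867]
ee_rot: [0.001, 0.993, 0.119, 0.002]
contact_force: [-3.8, 1.1, 23.9]
width: 0.0002
gripper_force: 11.6
```

```bash
python3 -c "from h import *;go([.504,-.1184,.087])"
```

```text
t 9.8 pos [ 0.5068 -0.1195  0.0867] ytool [ 0.237 -0.972  0.002] z [ 0.003 -0.002 -1.   ] q6 [-0.36  0.35  1.87 -0.    0.93  0.97] F [-3.82  1.12 23.86] w 0.00018859265566554612
tool delta [-0.0025 -0.0017 -0.0003]
```

The bar is on its end stop (tip at about 65 mm, 24 N) and has been held there for several rows, so I'm handing in.

Call:
{"method": "step_hand", "body": {
  "steps": [
    {},
    {},
    {}
  ]
}}

```text
clock: 10.05
position: [0.5069, -0.1195, 0.0867]
ee_rot: [0.001, 0.993, 0.119, 0.002]
contact_force: [-3.8, 0.7, 23.2]
width: -0.0001
gripper_force: 11.6
```

```bash
python3 -c "from rig import ticket;print(ticket.sign_off())"
```

```text
the job is handed in; nothing more can be done
None
```

I pressed the rocker on, then the large key down, then the start bar, which was still held at its end stop with about 23 N when I handed the job in at 10 s; the sign-off gave no verdict.

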